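# Right the fallen bottle and hold the pipette over its mouth

### The arm

A 6-joint arm with a two-finger parallel gripper is mounted at the origin on the work surface. World frame = base frame: x ahead of the robot, y to its left, z up, the work surface at z = 0. Lengths are in mm, angles in rad, forces in N, time in s.
With the tool pointing down it reaches from about 350 to 975 mm from the base axis. Payload 7.1 kg.
Tool frame: the origin (TCP) lies midway between the tips of the shut fingers; the grasp point (between the pads) lies 19 mm behind it (ctrl.grasp_offset is the distance from the TCP to the grasp point, in mm); z points along the fingers, y is the line along which they close (so a half turn about z gives the same grasp; the last joint's range is limited). The gripper opens to 88 mm and grips with 3 to 60 N. Pads are 20 mm wide; open, the fingers measure 115 mm over their backs; the gripper's body (75 mm by 178 mm) begins 61 mm behind the grasp point.
Start: joints at [-1.205, 0.423, 1.63, -0, 1.089, -0.019], TCP at [234.625, -579.272, 222.675] pointing down, gripper open.
Joint ranges: [-3, 3], [-0.9, 2.11], [0.09, 2.58], [-1.31, 4.45], [0.11, 2.69], [-2.54, 2.54]. Speed limits (rad/s): [2.39, 2.39, 3.01, 3.14, 3.14, 3.14].

### API

Orientations are given as a rotation vector (axis times angle).
In Python, from workcell import ctrl gives the robot as it stands. The module is installed in compiled form; this text tells all that it offers.
- The arm moves only by the tool servo_tool, never from a script. Its argument "rows" is a list of rows, each a list of 7 numbers: the turn, a rotation vector about the tool's x, y, z as a fraction of full scale, then the shift along the tool's x, y, z as a fraction of full scale, then the finger opening in mm, from 0 to 87.8. A call has 1 to 10 rows; each row is the pose to reach, as a shift and turn from the pose commanded when the call began, along the tool's axes at that moment; what a row does not reach only later rows make up. Full scale, the value 1, is 20 cm for a shift and 1.5 rad for a turn. A row lasts 1/8 s, in which the tool goes at most 62.5 mm and 10.7 degrees, less where a joint would pass 70% of its speed; a pose out of reach is approached as far as the arm can. A call with a number of a shift or a turn outside -1 to 1 is refused whole. A call with a gripper value outside its range is refused whole. The fingers move at their own pace and stop on an object; the grip force is fixed at half the most. Time passes only in rows, so rows that repeat a pose let the fingers close. It gives the time, the measured TCP pose, the force, the opening and the grip force at its end, in the units of the state.
- ctrl.get_obs(): the state, without advancing time (a new reading comes with each control period).
- ctrl.get_image(name): name is "scene" or "top"; returns (picture, depth): 420x560x3 uint8, red, green, blue; 420x560 float32, mm along the optical axis (not along the pixel's ray), 0 where there is no reading.
- ctrl.camera_info(name): a dict with "intrinsics" (3x3 intrinsics, pixels), "R" (3x3) and "t" (3): a world point X has camera coordinates R X + t. Camera axes: x right, y down, z forward; pixel columns grow to the right and rows downward; lengths in mm; the calibration is good to about 2 mm. A picture is of the moment at which its call begins. camera_info takes no time and is no camera call.
- ctrl.close_job(): hands the job in; it is judged then, once.
The state is a dict: "t": time; "qpos": joint angles; "qvel": joint speeds; "joint_torque": joint torques, N m; "ee_pos": TCP position; "orientation": TCP orientation; "ft_force": force on the tool from outside, world axes, zero at the start; "moment": the same for the moment, N m; "width": finger opening in mm; "grasp_force": force on a finger pad.
Only numpy, scipy, OpenCV 4.12 (cv2) and the standard library are available. Lean on these libraries where they do the work, as an engineer would, in place of code of your own. Each camera call takes 0.05 s, during which the arm holds its last target. There are 200 camera calls.

### The job

One of the three open square bottles in the bench tray has fallen over: stand it upright again in the row, in line with the other two, and let go of it. Then take the pipette that has a tip fitted out of the stand, carry it over the gel tank to that bottle, and finish holding it there: pipette upright, the tip about a centimetre above the middle of the bottle's mouth, ready to dispense, still in the gripper and still. Keep the tip clean (it must touch nothing on the way), and leave the other bottles and pipettes in place.

Things in the scene. Friction and masses are not known exactly. Their poses are not given: they have to be found in the camera images.
- tray: Shallow grey bench tray, fixed, 150 (x) by 400 (y) mm, floor 4 mm thick, rim 12 mm high and 4 mm thick. Origin: centre of its underside, on the work surface. The row of bottles runs along its y axis through its middle (x = 0), with three places about 120 mm apart at y = -120, 0 and 120 mm; the fallen bottle can be in any of them.
- bottle_center (a point): The fallen bottle: an open, empty square white plastic bottle, 42 x 42 mm and 84 mm tall, lying on a flat side on the tray floor. This point is its centre, 42 mm above its base; z runs from base to mouth, x and y are square to the flat sides. The square body reaches from 42 mm below this point to 22 mm above it, the round neck (27 mm wide) from there to 42 mm above it.
- bottle_mouth (a point): Centre of the mouth of the fallen bottle, level with its rim, 42 mm from bottle_center along the bottle's z axis. The opening is 23 mm wide.
- bottle_a_center (a point): Centre (42 mm above the base) of an upright bottle of the same kind in the tray: leave it standing.
- bottle_b_center (a point): Centre (42 mm above the base) of the other upright bottle of the same kind: leave it standing.
- stand: Clear acrylic pipette stand, fixed, 250 (x) by 110 (y) mm foot, with a 70 mm wide plate on top whose upper face is 110 mm above the work surface; three holes 22 mm wide lie at x = -80, 0 and 80 mm, y = 0. A pipette hangs in each, its handle resting on the plate. Origin: centre of the underside.
- pipette_grip (a point): The pipette to use: the slim one with a flat-sided grey handle and a conical clear tip fitted, hanging upright in one hole of the stand. This point is on its axis, in the handle, 150 mm above the end of the tip, at a good height to grip. z points up along the pipette; the handle is 30 mm wide along x and 26 mm along y. Grip it across y: a finger hook sticks out 36 mm to +x near its top.
- tip_end (a point): The open end of the pipette's tip, 150 mm below pipette_grip along the pipette's axis; same axes.
- tip: The conical clear tip fitted on the pipette, 50 mm long, 8 mm wide at its top and 2 mm at its end; origin at its open end (as tip_end). It must stay clean.
- bottle: The fallen bottle as a body, same origin and axes as bottle_center. About 60 g; its centre of mass lies about 15 mm below that point, so that, let go on a base edge while leaning less than about 20 degrees, it rocks upright by itself.
- pipette: The pipette with its tip as a body, same origin and axes as tip_end; 188 mm long in all, about 75 g. From the tip's end up: tip to 50 mm, white nose (16 mm wide) to 95 mm, handle to 167 mm, plunger and button (16 mm wide) to 188 mm, which is 38 mm above pipette_grip.
- pipette_a: A fat pipette without tip, 153 mm long, 41 mm thick, in another hole of the stand; origin at its lower end, 60 mm below the stand's upper face. Leave it.
- pipette_b: Another fat pipette without tip, the same as pipette_a. Leave it.
- gel_tank: Clear gel tank between the stand and the tray, fixed, 250 (x) by 104 (y) by 62 mm, with a black comb standing across it up to 88 mm and two terminals up to 78 mm on its +y side. Origin: centre of the underside.
Not all that is in view belongs to the job. What is shaped like the pipette but orange or yellow is not meant.

How it is judged (in metres and radians):
On the way, in this order (a step that is already met when the one before it is completed fails the run):
1. the fallen bottle stands upright in the row in the tray, let go and still (angle between bottle_center's own z axis and vertical below 0.1 rad and z of bottle_mouth in the frame of tray between 0.08 and 0.096 m and x of bottle_center in the frame of tray between -0.025 and 0.025 m and y of bottle_center in the frame of tray between -0.172 and 0.172 m and contact force between the fingers and bottle below 0.05 N and linear speed of bottle below 0.02 m/s), for 0.3 s.
2. the pipette with the tip is lifted clear out of the stand (z of tip_end in the frame of stand above 0.112 m and contact force between the fingers and pipette above 0.5 N), for 0.1 s.
At the end, for the whole second after the job is handed in: The fallen bottle stands upright (within 6 degrees) on the tray floor, within 25 mm of its middle line; the pipette is held in the fingers, still, upright within 8 degrees, its tip 3 to 20 mm above the rim of that bottle and within 7 mm of the mouth's middle, touching nothing (angle between bottle_center's own z axis and vertical below 0.1 rad and z of bottle_mouth in the frame of tray between 0.08 and 0.096 m and x of bottle_center in the frame of tray between -0.025 and 0.025 m and y of bottle_center in the frame of tray between -0.172 and 0.172 m and horizontal distance between tip_end and bottle_mouth below 0.007 m and z of tip_end in the frame of bottle_mouth between 0.003 and 0.02 m and angle between pipette_grip's own z axis and vertical below 0.15 rad and linear speed of pipette below 0.02 m/s and contact force between the fingers and pipette above 0.5 N and contact force between each of pipette, the fingers and bottle below 0.05 N); the arm keeps its last pose, push and grip.
It fails at once if the pipette's tip touches something (contact force between tip and anything else above 0.3 N).
It fails at once if an upright bottle is tipped or shoved (angle between any of bottle_a_center, bottle_b_center's own z axis and vertical above 0.35 rad or distance of any of bottle_a_center, bottle_b_center from where it was at the start of the episode above 0.025 m).
It fails at once if another pipette is taken or knocked out of its place (distance of any of pipette_a, pipette_b from where it was at the start of the episode above 0.025 m).
It also fails if it takes over 66 s, if anything falls off the work surface, if the arm or the gripper's body presses on something with over 40 N, if the wrist force passes 120 N, or if a joint passes its speed limit or range.

## Working session

There is one attempt and no reset: what is moved stays moved. The work goes in short steps, Python scripts to look and compute and a tool call to move; the robot and the scene stay as the last step left them, time stands still between calls to the robot, and variables do not carry over. Pictures are saved under pics/ and viewed, at most 12 in all, crops included, and the job is handed in when it is done.

Besides the shell and the picture viewer there is one more tool, called after "Request:" as name(argument=value, ...), one argument or row to a line, values as JSON. servo_tool: Moves the arm, as the interface text tells. Its arguments: {"type":"object","properties":{"rows":{"type":"array","items":{"type":"array","items":{"type":"number"}}}},"required":["rows"]}

```bash
mkdir -p pics; cat > h.py <<'E'
import numpy as np,cv2
from workcell import ctrl
from scipy.spatial.transform import Rotation as Ro
def cloud(n):
    im,d=ctrl.get_image(n);c=ctrl.camera_info(n);K=np.array(c["intrinsics"]);R=np.array(c["R"]);t=np.array(c["t"])
    v,u=np.indices(d.shape);P=np.stack([(u-K[0,2])/K[0,0]*d,(v-K[1,2])/K[1,1]*d,d],-1)
    X=(P-t)@R; X[d==0]=np.nan
    return im,X
def save(n,im): cv2.imwrite("pics/"+n+".png",im[...,::-1])
E
python3 - <<'E'
from h import *
for n in("scene","top"):
    im,X=cloud(n);np.savez(n+"0.npz",im=im,X=X);save(n+"0",im)
    c=ctrl.camera_info(n);print(n,-np.array(c["R"]).T@c["t"],np.round(c["R"],2).tolist())
o=ctrl.get_obs();print(o["t"],o["orientation"],ctrl.grasp_offset);print(Ro.from_rotvec(o["orientation"]).as_matrix().round(3))
E
```

```text
scene [1204.93286334  154.8121034  1213.42338468] [[-0.16, 0.99, 0.01], [0.79, 0.14, -0.6], [-0.6, -0.09, -0.8]]
top [  83.76793473   32.29092389 1696.86680168] [[-0.0, -1.0, 0.01], [-0.98, 0.0, -0.17], [0.17, -0.01, -0.98]]
0.1 [-3.08232151e+00 -6.00475786e-01  3.68420516e-04] 18.700000000000003
[[ 0.927  0.375 -0.   ]
 [ 0.375 -0.927  0.001]
 [ 0.    -0.001 -1.   ]]
```

View pics/scene0.png

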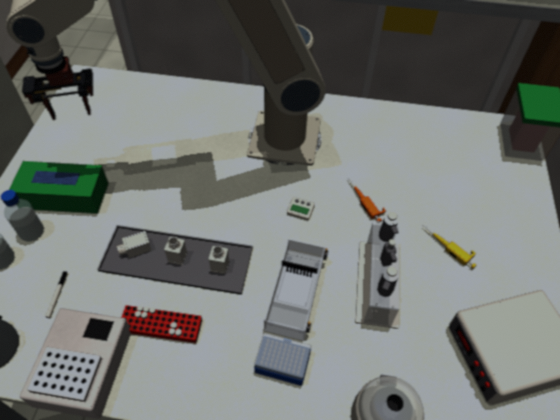

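View pics/top0.png

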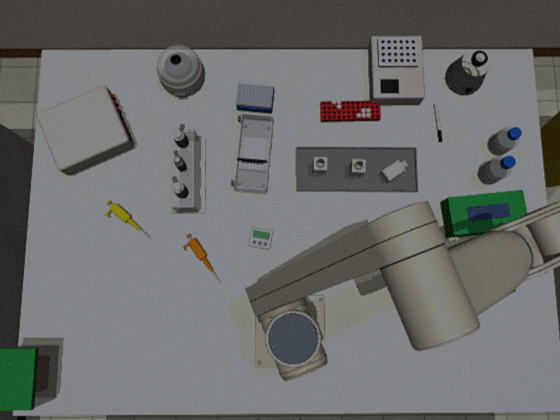

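```bash
python3 - <<'E'
from h import *
S=np.load("scene0.npz");T=np.load("top0.npz")
def cr(A,v0,v1,u0,u1,w,h): return cv2.resize(A["im"][v0:v1,u0:u1],(w,h),interpolation=cv2.INTER_CUBIC)
a=cr(S,220,295,95,255,800,375)
b=cr(S,205,330,350,440,160*1,222);
c=cr(T,140,195,290,420,520,220); d=cr(T,115,215,160,210,110,220)
save("crop1",np.vstack([cr(S,220,275,100,200,800,440)]))
b=cr(S,205,330,345,435,432,600);d=cr(T,115,220,160,215,314,600)
save("crop2",np.hstack([b,d]))
# tray region cloud: points above floor
for n,A in(("S",S),("T",T)):
    X=A["X"];m=(X[...,1]<-60)&(X[...,1]>-600)&(X[...,0]>450)&(X[...,0]<800)
    print(n)
    for lo,hi in((20,120),):
        k=(m&(X[...,2]>lo)&(X[...,2]<hi)).astype(np.uint8)
        N,L,st,ce=cv2.connectedComponentsWithStats(k)
        for i in range(1,N):
            if st[i,4]>25:
                P=X[L==i];print(ce[i].round(),st[i,4],np.percentile(P,[5,50,95],axis=0).round().tolist())
    X=A["X"];m=(X[...,1]>50)&(X[...,1]<500)&(X[...,0]>400)&(X[...,0]<900)
    print('tall')
    k=(m&(X[...,2]>118)&(X[...,2]<300)).astype(np.uint8)
    N,L,st,ce=cv2.connectedComponentsWithStats(k)
    for i in range(1,N):
        if st[i,4]>15:
            P=X[L==i];print(ce[i].round(),st[i,4],np.percentile(P,[3,50,97],axis=0).round().tolist())
E
```

```text
S
[134. 244.] 506 [[484.0, -372.0, 25.0], [513.0, -339.0, 45.0], [537.0, -307.0, 50.0]]
[175. 249.] 426 [[499.0, -240.0, 25.0], [526.0, -216.0, 66.0], [536.0, -200.0, 87.0]]
[219. 258.] 410 [[506.0, -118.0, 27.0], [534.0, -96.0, 66.0], [544.0, -79.0, 87.0]]
[128. 324.] 3746 [[692.0, -423.0, 25.0], [745.0, -275.0, 40.0], [794.0, -124.0, 79.0]]
[  7. 323.] 68 [[777.0, -590.0, 23.0], [793.0, -567.0, 44.0], [799.0, -555.0, 66.0]]
tall
[392. 216.] 68 [[411.0, 319.0, 193.0], [422.0, 328.0, 203.0], [429.0, 338.0, 207.0]]
[388. 243.] 599 [[423.0, 311.0, 122.0], [495.0, 327.0, 167.0], [530.0, 344.0, 203.0]]
[392. 271.] 81 [[569.0, 321.0, 197.0], [582.0, 331.0, 203.0], [590.0, 341.0, 207.0]]
[386. 286.] 267 [[579.0, 313.0, 122.0], [595.0, 326.0, 158.0], [614.0, 348.0, 184.0]]
[394. 402.] 968 [[811.0, 322.0, 118.0], [849.0, 357.0, 122.0], [880.0, 398.0, 127.0]]
T
[464.  84.] 262 [[775.0, -598.0, 26.0], [788.0, -578.0, 63.0], [798.0, -557.0, 111.0]]
[375. 100.] 2401 [[684.0, -428.0, 23.0], [737.0, -293.0, 42.0], [792.0, -129.0, 79.0]]
[319. 165.] 204 [[497.0, -119.0, 24.0], [509.0, -98.0, 66.0], [536.0, -79.0, 85.0]]
[357. 168.] 217 [[488.0, -240.0, 25.0], [502.0, -217.0, 66.0], [529.0, -201.0, 87.0]]
[394. 170.] 332 [[473.0, -377.0, 26.0], [501.0, -341.0, 44.0], [528.0, -308.0, 51.0]]
tall
[175.  61.] 301 [[806.0, 323.0, 118.0], [840.0, 360.0, 122.0], [880.0, 395.0, 129.0]]
[179. 131.] 86 [[565.0, 317.0, 177.0], [581.0, 327.0, 198.0], [609.0, 341.0, 209.0]]
[182. 142.] 106 [[556.0, 313.0, 123.0], [561.0, 322.0, 154.0], [579.0, 343.0, 183.0]]
[179. 163.] 168 [[479.0, 316.0, 122.0], [491.0, 327.0, 177.0], [526.0, 343.0, 204.0]]
[176. 184.] 84 [[405.0, 319.0, 175.0], [421.0, 333.0, 199.0], [448.0, 345.0, 206.0]]
[184. 191.] 51 [[400.0, 309.0, 124.0], [407.0, 312.0, 158.0], [423.0, 320.0, 182.0]]
```

View pics/crop1.png

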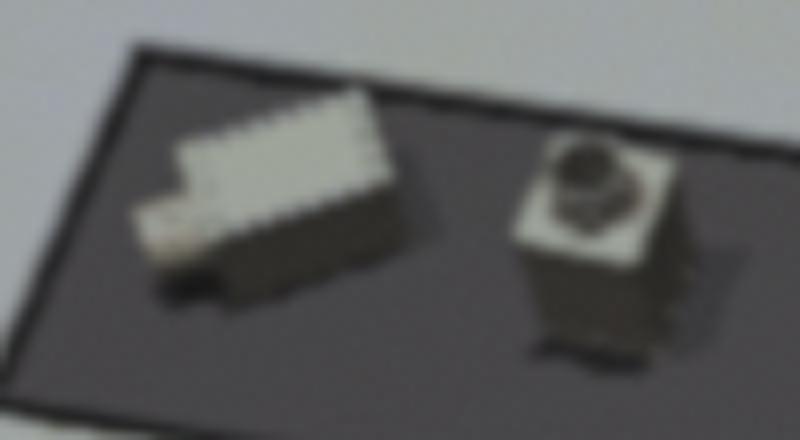

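View pics/crop2.png

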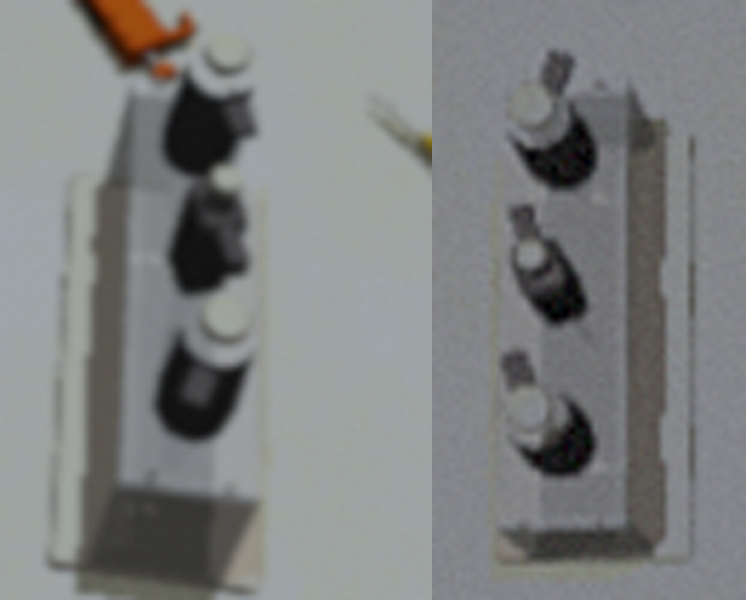

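```bash
python3 - <<'E'
from h import *
for n in("scene0","top0"):
    X=np.load(n+".npz")["X"].reshape(-1,3);X=X[~np.isnan(X[:,0])]
    def box(x0,x1,y0,y1,z0,z1):
        return X[(X[:,0]>x0)&(X[:,0]<x1)&(X[:,1]>y0)&(X[:,1]<y1)&(X[:,2]>z0)&(X[:,2]<z1)]
    P=box(450,570,-410,-280,41,60)
    print(n,len(P),np.median(P[:,2]),cv2.minAreaRect(P[:,:2].astype(np.float32)))
    N=box(450,570,-410,-280,30,60);print("far neck",N[N[:,1]<-365].mean(0).round(1))
    for yc in(-97,-219): Q=box(480,560,yc-40,yc+40,79,95);print("mouth",len(Q),np.median(Q,0).round(1),Q.min(0).round(),Q.max(0).round())
    for xc in(420,500,581): Q=box(xc-20,xc+20,300,360,198,215);print("button",len(Q),Q.mean(0).round(1),Q.min(0).round(),Q.max(0).round())
    for z in(120,135,150,165,175):
        Q=box(455,545,295,365,z,z+10);print("handle",z,len(Q),Q.min(0).round(),Q.max(0).round(),Q.mean(0).round())
    Q=box(430,590,-440,-10,-5,30)
    f=box(440,580,-410,-20,2,8);print("floor",f[:,2].mean())
E
```

```text
scene0 341 46.627387039266466 ((508.562255859375, -343.83905029296875), (46.24259567260742, 80.90787506103516), 28.89007568359375)
far neck [ 523.6 -371.8   39.9]
mouth 60 [ 520.4 -100.7   86.2] [ 508. -112.   79.] [537. -86.  92.]
mouth 56 [ 516.5 -221.    85.7] [ 499. -234.   80.] [ 529. -208.   92.]
button 61 [420.8 328.8 203.1] [407. 318. 198.] [430. 341. 207.]
button 36 [501.  330.1 203. ] [491. 323. 199.] [508. 338. 208.]
button 76 [580.3 331.5 203.1] [568. 321. 198.] [591. 342. 210.]
handle 120 31 [493. 316. 120.] [517. 343. 130.] [509. 328. 125.]
handle 135 23 [496. 317. 136.] [516. 341. 144.] [509. 326. 140.]
handle 150 25 [488. 315. 151.] [516. 338. 159.] [508. 325. 155.]
handle 165 31 [491. 316. 165.] [534. 346. 175.] [515. 330. 170.]
handle 175 127 [455. 315. 176.] [534. 345. 185.] [510. 332. 180.]
floor 4.972817261586068
top0 230 45.8481992147997 ((503.0842590332031, -342.34063720703125), (42.37923812866211, 78.78900146484375), 32.67075729370117)
far neck [ 518.1 -373.8   38. ]
mouth 23 [513.5 -99.4  84.7] [ 504. -112.   80.] [532. -87.  92.]
mouth 26 [ 509.5 -222.2   86.5] [ 496. -235.   79.] [ 523. -209.   93.]
button 45 [415.2 328.4 201.7] [405. 318. 198.] [426. 338. 210.]
button 18 [494.2 329.3 202.9] [488. 323. 198.] [503. 337. 211.]
button 41 [574.3 331.  203. ] [564. 320. 198.] [585. 342. 214.]
handle 120 13 [480. 315. 120.] [526. 340. 128.] [489. 324. 124.]
handle 135 11 [479. 316. 135.] [506. 333. 144.] [486. 323. 140.]
handle 150 10 [479. 316. 151.] [507. 334. 159.] [488. 323. 155.]
handle 165 20 [478. 316. 166.] [526. 347. 175.] [494. 329. 171.]
handle 175 68 [479. 316. 175.] [529. 344. 185.] [499. 330. 180.]
floor 4.812746302536833
```

```bash
cat >> h.py <<'E'
def frame(a,y):
    a=a/np.linalg.norm(a);y=y/np.linalg.norm(y);return np.stack([np.cross(y,a),y,a],1)
def pose(yaw,tilt,s=1):
    # approach leans tilt from straight down towards heading yaw (deg); closing axis = s * left of heading
    y,t=np.radians([yaw,tilt]);h=np.array([np.cos(y),np.sin(y),0]);l=s*np.array([-np.sin(y),np.cos(y),0])
    return frame(h*np.sin(t)-np.array([0,0,np.cos(t)]),l)
def go(grasp,R,off=18.7):
    o=ctrl.get_obs();R0=Ro.from_rotvec(o["orientation"]).as_matrix();p=np.array(grasp)+off*R[:,2]
    d=R0.T@(p-o["ee_pos"]);w=Ro.from_matrix(R0.T@R).as_rotvec()
    print("turn",(w/1.5).round(3),"shift",(d/200).round(3),"deg",np.degrees(np.linalg.norm(w)).round(1),"mm",np.linalg.norm(d).round(1),"tcp",p.round(1))
E
python3 - <<'E'
from h import *
for n in("scene0","top0"):
    X=np.load(n+".npz")["X"].reshape(-1,3)
    P=X[(abs(X[:,0]-506)<60)&(abs(X[:,1]+343)<65)&(X[:,2]>12)]
    a=np.radians(-60);m=np.array([np.cos(a),np.sin(a)]);c=np.array([-m[1],m[0]])
    D=P[:,:2]-[506,-343];s=D@m;q=D@c
    for k in range(-50,55,10):
        j=(s>=k)&(s<k+10)
        h=j&(P[:,2]>36)
        if h.sum()>2: print(n,k,h.sum(),"z",np.median(P[h,2]).round(1),"c",np.percentile(q[h],[5,95]).round(1),"mean",q[h].mean().round(1))
    print("s ends",np.percentile(s,[1,99]).round(1))
def wr(R,p,f,L):
    w=p-L*R[:,2];q1=np.arctan2(w[1],w[0]);A=Ro.from_euler("ZY",[q1,f]).as_matrix()
    M=A.T@R@Ro.from_euler("z",-90,degrees=True).as_matrix()
    e=Ro.from_matrix(M).as_euler("ZYZ");return np.r_[q1,e].round(2),np.r_[q1,np.mod(e[0]+2*np.pi,2*np.pi)-np.pi,-e[1],np.mod(e[2]+2*np.pi,2*np.pi)-np.pi].round(2)
o=ctrl.get_obs();print(wr(Ro.from_rotvec(o["orientation"]).as_matrix(),o["ee_pos"],2.053,250))
for f in(1.9,2.2):
  for s in(1,-1):
    for yaw,t in((-60,-40),(-60,0),(-60,50),(-30,50),(0,50)):
        print(f,s,yaw,t,wr(pose(yaw,t,s),np.array([506,-343,40]),f,250)[0])
E
```

```text
scene0 -40 41 z 46.8 c [-18.8  23.1] mean 4.5
scene0 -30 56 z 46.1 c [-18.4  21.2] mean 2.8
scene0 -20 53 z 46.9 c [-17.3  22.4] mean 3.6
scene0 -10 56 z 47.0 c [-17.   24.2] mean 4.9
scene0 0 57 z 46.2 c [-17.1  22.7] mean 4.8
scene0 10 56 z 46.7 c [-18.7  23. ] mean 3.7
scene0 20 42 z 45.3 c [-14.5  22.6] mean 4.7
scene0 30 18 z 39.5 c [-0.3 11.8] mean 5.5
scene0 40 12 z 38.2 c [-4.5 12.3] mean 4.4
s ends [-54.4  45.1]
top0 -50 4 z 41.7 c [-15.1  10.8] mean -0.1
top0 -40 46 z 45.0 c [-22.2  14.8] mean -3.2
top0 -30 38 z 44.6 c [-23.   14.6] mean -5.3
top0 -20 41 z 45.2 c [-19.9  14.8] mean -2.1
top0 -10 40 z 46.3 c [-21.   17.1] mean -2.5
top0 0 36 z 44.8 c [-21.2  16.1] mean -3.4
top0 10 41 z 45.4 c [-20.4  16.4] mean -1.8
top0 20 21 z 44.7 c [-18.6  16.4] mean -2.8
top0 30 8 z 39.7 c [-6.1  7.9] mean 0.2
top0 40 3 z 36.5 c [-7.3 -0.7] mean -4.2
s ends [-46.4  52.2]
(array([-1.19,  0.  ,  1.09,  0.  ]), array([-1.19, -3.14, -1.09, -3.14]))
1.9 1 -60 -40 [-0.69  0.24  1.9  -1.21]
1.9 1 -60 0 [-0.6   0.    1.24 -1.12]
1.9 1 -60 50 [-0.41 -0.84  0.66 -0.4 ]
1.9 1 -30 50 [-0.63  0.22  0.38 -1.84]
1.9 1 0 50 [-0.83  0.91  0.8  -2.91]
1.9 -1 -60 -40 [-0.69  0.24  1.9   1.93]
1.9 -1 -60 0 [-0.6   0.    1.24  2.02]
1.9 -1 -60 50 [-0.41 -0.84  0.66  2.74]
1.9 -1 -30 50 [-0.63  0.22  0.38  1.3 ]
1.9 -1 0 50 [-0.83  0.91  0.8   0.23]
2.2 1 -60 -40 [-0.69  0.23  1.61 -1.28]
2.2 1 -60 0 [-0.6  -0.    0.94 -1.12]
2.2 1 -60 50 [-0.41 -1.24  0.5   0.07]
2.2 1 -30 50 [-0.63  0.84  0.11 -2.48]
2.2 1 0 50 [-0.83  1.21  0.65  2.98]
2.2 -1 -60 -40 [-0.69  0.23  1.61  1.86]
2.2 -1 -60 0 [-0.6  -0.    0.94  2.02]
2.2 -1 -60 50 [-0.41 -1.24  0.5  -3.07]
2.2 -1 -30 50 [-0.63  0.84  0.11  0.66]
2.2 -1 0 50 [-0.83  1.21  0.65 -0.17]
```

```bash
python3 - <<'E'
from h import *
R=pose(-60,-40,-1);print(R.round(3)); go(np.array([511,-350,32])-120*R[:,2],R)
E
```

```text
[[ 0.383 -0.866 -0.321]
 [-0.663 -0.5    0.557]
 [-0.643 -0.    -0.766]]
turn [ 0.331 -0.381  0.913] shift [ 1.756 -0.218  0.562] deg 89.7 mm 371.4 tcp [ 543.6 -406.4  109.6]
```

Request:
servo_tool(
  rows=[
    [0.04, -0.05, 0.11, 0.2, 0, 0, 87],
    [0.08, -0.1, 0.22, 0.4, -0.05, 0, 87],
    [0.12, -0.14, 0.34, 0.6, -0.08, 0, 87],
    [0.16, -0.19, 0.45, 0.8, -0.1, 0.05, 87],
    [0.2, -0.23, 0.56, 1, -0.13, 0.1, 87],
    [0.2, -0.23, 0.56, 1, -0.13, 0.1, 87],
  ],
)

```text
t: 0.85
ee_pos: [412.1, -478.4, 200.2]
orientation: [-2.786, 0.664, 0.565]
ft_force: [0.1, 0.5, -0.0]
width: 87.0
grasp_force: 0.0
```

```bash
python3 - <<'E'
from h import *
R=pose(-60,-40,-1); go(np.array([511,-350,32])-120*R[:,2],R);o=ctrl.get_obs();print(np.round(o["qpos"],2),o["ee_pos"])
E
```

```text
turn [ 0.129 -0.15   0.355] shift [ 0.591 -0.568  0.309] deg 34.9 mm 175.2 tcp [ 543.6 -406.4  109.6]
[-0.86  0.68  1.31 -0.04  1.59  1.19] [ 412.0851759  -478.43062721  200.18613202]
```

Request:
servo_tool(
  rows=[
    [0.04, -0.05, 0.12, 0.2, -0.2, 0.1, 87],
    [0.08, -0.1, 0.24, 0.4, -0.38, 0.2, 87],
    [0.129, -0.15, 0.355, 0.59, -0.568, 0.31, 87],
    [0.129, -0.15, 0.355, 0.59, -0.568, 0.31, 87],
    [0.129, -0.15, 0.355, 0.59, -0.568, 0.31, 87],
  ],
)

```text
t: 1.48
ee_pos: [540.8, -409.1, 110.9]
orientation: [-2.312, 1.338, 0.836]
ft_force: [-0.4, -0.1, 0.1]
width: 87.1
grasp_force: 0.0
```

```bash
python3 - <<'E'
from h import *
R=pose(-60,-40,-1); go(np.array([511,-350,32]),R);o=ctrl.get_obs();print(np.round(o["qpos"],2),o["ee_pos"])
im,X=cloud("scene");im2,X2=cloud("top");np.savez("n1.npz",a=im,X=X,b=im2,X2=X2)
save("near1",np.hstack([cv2.resize(im[170:290,70:200],(400,369)),cv2.resize(im2[120:220,350:450],(369,369))]))
E
```

```text
turn [-0.001 -0.002 -0.001] shift [-0.002 -0.018  0.608] deg 0.2 mm 121.7 tcp [ 505.  -339.6   17.7]
[-0.75  0.97  1.06  0.19  1.78  1.84] [ 540.82657065 -409.08003025  110.92380953]
```

View pics/near1.png

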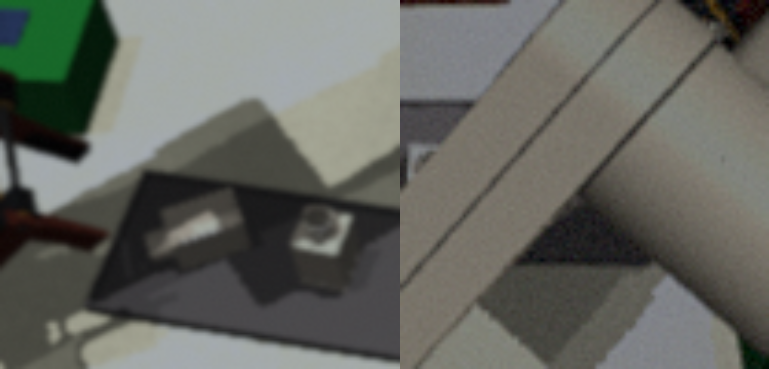

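```bash
python3 - <<'E'
from h import *
c=ctrl.camera_info("scene");K=np.array(c["intrinsics"])
p=np.array([540.8,-409.1,110.9]);y=np.array([-.866,-.5,0])
for s in(45,-45):
    q=K@(np.array(c["R"])@(p+s*y)+c["t"]);print((q[:2]/q[2]).round(1),q[2].round())
X=np.load("n1.npz")["X"]
for u,v in((98,219),(102,247)): print(np.nanmedian(X[v-2:v+3,u-3:u+1].reshape(-1,3),0).round())
E
```

```text
[ 96.9 220.9] 1353.0
[102.3 247.7] 1302.0
[ 501. -432.  120.]
[ 587. -386.  124.]
```

Request:
servo_tool(
  rows=[
    [0, 0, 0, 0, -0.01, 0.15, 87],
    [0, 0, 0, 0, -0.018, 0.3, 87],
    [0, 0, 0, 0, -0.018, 0.4, 87],
    [0, 0, 0, 0, -0.018, 0.4, 87],
  ],
)

```text
t: 2.08
ee_pos: [518.6, -362.0, 51.0]
orientation: [-2.312, 1.338, 0.836]
ft_force: [-0.6, -0.4, 1.2]
width: 87.1
grasp_force: 0.0
```

Request:
servo_tool(
  rows=[
    [0, 0, 0, 0, 0, 0.12, 87],
    [0, 0, 0, 0, 0, 0.21, 87],
    [0, 0, 0, 0, 0, 0.21, 87],
    [0, 0, 0, 0, 0, 0.21, 60],
    [0, 0, 0, 0, 0, 0.21, 30],
    [0, 0, 0, 0, 0, 0.21, 20],
    [0, 0, 0, 0, 0, 0.21, 20],
    [0, 0, 0, 0, 0, 0.21, 20],
  ],
)

```text
t: 3.08
ee_pos: [506.2, -339.2, 18.3]
orientation: [-2.312, 1.338, 0.835]
ft_force: [0.3, 0.5, 0.5]
width: 42.8
grasp_force: 29.5
```

Request:
servo_tool(
  rows=[
    [0, 0, 0, -0.08, 0, -0.1, 20],
    [0, 0, 0, -0.2, 0, -0.24, 20],
    [0, 0, 0, -0.32, 0, -0.38, 20],
    [0, 0, 0, -0.32, 0, -0.38, 20],
    [0, 0, 0, -0.32, 0, -0.38, 20],
  ],
)

```text
t: 3.7
ee_pos: [505.8, -338.5, 118.0]
orientation: [-2.312, 1.339, 0.835]
ft_force: [-0.4, -0.3, -0.9]
width: 43.0
grasp_force: 29.5
```

```bash
python3 - <<'E'
from h import *
o=ctrl.get_obs();print(np.round(o["qpos"],2),o["ee_pos"],o["width"])
R=pose(2,50,-1);go([500,-345,126],R)
E
```

```text
[-0.72  0.85  1.29  0.21  1.66  1.85] [ 505.7531307  -338.52148532  117.95862994] 42.985578786980945
turn [ 0.071  0.931 -0.792] shift [ 0.049 -0.022 -0.015] deg 105.2 mm 11.2 tcp [ 514.3 -344.5  114. ]
```

Request:
servo_tool(
  rows=[
    [0.006, 0.08, -0.07, 0, 0, 0, 20],
    [0.013, 0.17, -0.145, 0, 0, 0, 20],
    [0.02, 0.26, -0.22, 0, 0, 0, 20],
    [0.026, 0.35, -0.3, 0.02, -0.01, 0, 20],
    [0.034, 0.44, -0.375, 0.02, -0.01, 0, 20],
    [0.04, 0.53, -0.45, 0.03, -0.01, 0, 20],
    [0.047, 0.62, -0.527, 0.03, -0.01, -0.01, 20],
    [0.054, 0.71, -0.604, 0.04, -0.02, -0.01, 20],
    [0.061, 0.8, -0.68, 0.05, -0.02, -0.015, 20],
    [0.068, 0.89, -0.757, 0.05, -0.022, -0.015, 20],
  ],
)

```text
t: 4.95
ee_pos: [515.2, -338.4, 112.0]
orientation: [-2.874, 0.245, -0.919]
ft_force: [0.8, -1.2, -0.7]
width: 42.9
grasp_force: 29.5
```

```bash
python3 - <<'E'
from h import *
o=ctrl.get_obs();print(np.round(o["qpos"],2),o["ee_pos"],o["width"])
R=pose(2,50,-1);go([500,-345,80],R)
E
```

```text
[-0.84  0.51  2.02  1.2   0.53 -0.15] [ 515.22368039 -338.40929446  112.02750362] 42.85828863427786
turn [-0.008  0.167 -0.147] shift [-0.122  0.065  0.174] deg 19.1 mm 44.5 tcp [ 514.3 -344.5   68. ]
```

Request:
servo_tool(
  rows=[
    [0, 0.08, -0.07, -0.04, 0.02, 0.05, 20],
    [-0.004, 0.13, -0.11, -0.08, 0.04, 0.1, 20],
    [-0.008, 0.167, -0.147, -0.12, 0.065, 0.174, 20],
    [-0.008, 0.167, -0.147, -0.12, 0.065, 0.174, 20],
    [-0.008, 0.167, -0.147, -0.12, 0.065, 0.174, 20],
    [-0.008, 0.167, -0.147, -0.12, 0.065, 0.174, 20],
  ],
)

```text
t: 5.7
ee_pos: [515.4, -345.1, 69.2]
orientation: [-2.834, -0.046, -1.32]
ft_force: [-0.1, -0.6, -0.6]
width: 42.7
grasp_force: 29.5
```

```bash
python3 - <<'E'
from h import *
o=ctrl.get_obs();print(np.round(o["qpos"],2),o["ee_pos"],o["width"])
R=pose(2,50,-1);go([500,-345,61],R)
im,X=cloud("scene");im2,X2=cloud("top");np.savez("n2.npz",a=im,X=X,b=im2,X2=X2)
save("near2",np.hstack([cv2.resize(im[170:290,70:200],(400,369)),cv2.resize(im2[120:220,350:450],(369,369))]))
E
```

```text
[-0.93  0.68  2.11  1.86  0.71 -1.12] [ 515.44456561 -345.07328178   69.17262448] 42.66201837908222
turn [ 0.     0.001 -0.002] shift [-0.081 -0.003  0.061] deg 0.2 mm 20.2 tcp [ 514.3 -344.5   49. ]
```

View pics/near2.png

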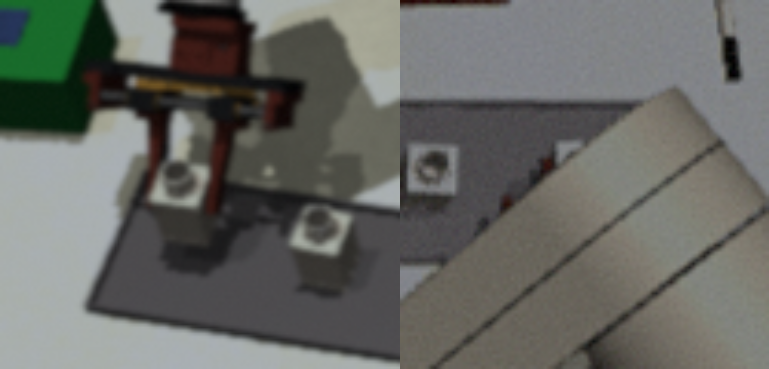

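```bash
python3 - <<'E'
from h import *
X=np.load("n2.npz")["X"]
P=X[222:240,120:138].reshape(-1,3);print(np.percentile(P,[2,50,98],axis=0).round())
Q=P[P[:,2]>98];print(len(Q),Q.mean(0).round(1),Q.min(0).round(),Q.max(0).round())
X=X.reshape(-1,3);Q=X[(abs(X[:,1]+219)<40)&(abs(X[:,0]-515)<40)&(X[:,2]>79)&(X[:,2]<97)];print(Q.mean(0).round(1),Q.max(0).round(1),Q.min(0).round())
E
```

```text
[[nan nan nan]
 [nan nan nan]
 [nan nan nan]]
218 [ 510.3 -343.8  106.5] [ 486. -374.   98.] [ 531. -322.  126.]
[ 514.6 -221.4   85.2] [ 531.  -207.2   92.2] [ 500. -234.   79.]
```

Request:
servo_tool(
  rows=[
    [0, 0, 0, -0.03, 0, 0.023, 20],
    [0, 0, 0, -0.05, 0, 0.038, 20],
    [0, 0, 0, -0.06, 0, 0.046, 20],
    [0, 0, 0, -0.06, 0, 0.046, 20],
  ],
)

```text
t: 6.3
ee_pos: [514.7, -345.2, 53.9]
orientation: [-2.834, -0.046, -1.321]
ft_force: [-0.1, 0.2, -0.8]
width: 42.5
grasp_force: 29.5
```

Request:
servo_tool(
  rows=[
    [0, 0, 0, -0.011, 0, 0.01, 20],
    [0, 0, 0, -0.023, 0, 0.019, 20],
    [0, 0, 0, -0.027, 0, 0.022, 20],
    [0, 0, 0, -0.031, 0, 0.026, 20],
    [0, 0, 0, -0.031, 0, 0.026, 20],
  ],
)

```text
t: 6.92
ee_pos: [514.8, -345.3, 46.1]
orientation: [-2.834, -0.046, -1.322]
ft_force: [0.0, 0.0, -0.4]
width: 42.3
grasp_force: 29.5
```

Request:
servo_tool(
  rows=[
    [0, 0, 0, -0.004, 0, 0.003, 20],
    [0, 0, 0, -0.008, 0, 0.006, 20],
    [0, 0, 0, -0.008, 0, 0.006, 20],
  ],
)

```text
t: 7.3
ee_pos: [514.6, -345.3, 44.1]
orientation: [-2.834, -0.047, -1.322]
ft_force: [0.5, 0.4, -0.9]
width: 43.3
grasp_force: 29.5
```

Request:
servo_tool(
  rows=[
    [0, 0, 0, -0.004, 0, 0.003, 20],
    [0, 0, 0, -0.006, 0, 0.005, 20],
    [0, 0, 0, -0.006, 0, 0.005, 20],
  ],
)

```text
t: 7.68
ee_pos: [514.6, -345.4, 42.6]
orientation: [-2.834, -0.046, -1.322]
ft_force: [0.5, 0.9, -0.1]
width: 42.6
grasp_force: 29.5
```

Request:
servo_tool(
  rows=[
    [0, 0, 0, -0.003, 0, 0.003, 20],
    [0, 0, 0, -0.004, 0, 0.003, 20],
    [0, 0, 0, -0.004, 0, 0.003, 20],
  ],
)

```text
t: 8.05
ee_pos: [514.6, -345.3, 41.6]
orientation: [-2.834, -0.046, -1.322]
ft_force: [0.4, 0.1, -0.7]
width: 42.7
grasp_force: 29.5
```

Request:
servo_tool(
  rows=[
    [0, 0, 0, -0.004, 0, 0.003, 20],
    [0, 0, 0, -0.004, 0, 0.003, 20],
  ],
)

```text
t: 8.3
ee_pos: [514.5, -345.3, 40.6]
orientation: [-2.834, -0.047, -1.322]
ft_force: [-0.2, -0.9, 0.3]
width: 43.1
grasp_force: 29.5
```

Request:
servo_tool(
  rows=[
    [0, 0, 0, -0.004, 0, 0.003, 20],
    [0, 0, 0, -0.004, 0, 0.003, 20],
  ],
)

```text
t: 8.55
ee_pos: [514.5, -345.3, 39.5]
orientation: [-2.834, -0.047, -1.322]
ft_force: [-0.3, 1.4, -0.4]
width: 42.8
grasp_force: 29.5
```

Request:
servo_tool(
  rows=[
    [0, 0, 0, -0.004, 0, 0.003, 20],
    [0, 0, 0, -0.004, 0, 0.003, 20],
  ],
)

```text
t: 8.8
ee_pos: [514.4, -345.3, 38.5]
orientation: [-2.834, -0.046, -1.322]
ft_force: [-0.7, -0.4, -0.4]
width: 42.6
grasp_force: 29.5
```

```bash
python3 - <<'E'
from h import *
im,X=cloud("scene")
np.savez("n3.npz",a=im,X=X)
for yc in(-345,-221,-99):
    for xc in (518,):
        Q=X.reshape(-1,3);Q=Q[(abs(Q[:,1]-yc)<18)&(abs(Q[:,0]-xc)<18)&(Q[:,2]>50)&(Q[:,2]<110)]
        h,e=np.histogram(Q[:,2],np.arange(50,112,4));print(yc,h,Q[Q[:,2]>80][:,:2].mean(0).round(1))
E
```

```text
-345 [ 8  8 12  7 28 48 17 12 11 11 10  2  0  0  0] [ 513.6 -342.4]
-221 [ 7 12 10 14 35 48 19 10 25 20  6  0  0  0  0] [ 514.7 -221.1]
-99 [ 0  0  1 10 32 26 18 18 19 18  8  0  0  0  0] [522.7 -98.8]
```

Request:
servo_tool(
  rows=[
    [0, 0, 0, -0.004, 0, 0.003, 20],
    [0, 0, 0, -0.004, 0, 0.003, 20],
  ],
)

```text
t: 9.1
ee_pos: [514.5, -345.4, 37.6]
orientation: [-2.834, -0.046, -1.322]
ft_force: [0.2, -0.1, -0.9]
width: 42.7
grasp_force: 29.7
```

Request:
servo_tool(
  rows=[
    [0, 0, 0, -0.004, 0, 0.003, 20],
    [0, 0, 0, -0.004, 0, 0.003, 20],
  ],
)

```text
t: 9.35
ee_pos: [514.5, -345.7, 36.9]
orientation: [-2.834, -0.046, -1.323]
ft_force: [0.0, -0.7, 1.8]
width: 42.1
grasp_force: 30.0
```

Request:
servo_tool(
  rows=[
    [0, 0, 0, -0.003, 0, 0.002, 20],
    [0, 0, 0, -0.003, 0, 0.002, 20],
  ],
)

```text
t: 9.6
ee_pos: [514.6, -345.9, 36.4]
orientation: [-2.834, -0.046, -1.324]
ft_force: [-0.6, -2.1, 4.1]
width: 42.1
grasp_force: 30.0
```

Request:
servo_tool(
  rows=[
    [0, 0, 0, 0, 0, 0, 50],
    [0, 0, 0, 0, 0, 0, 70],
    [0, 0, 0, 0, 0, 0, 87],
    [0, 0, 0, 0, 0, 0, 87],
    [0, 0, 0, 0, 0, -0.1, 87],
    [0, 0, 0, 0, 0, -0.25, 87],
    [0, 0, 0, 0, 0, -0.5, 87],
    [0, 0, 0, 0, 0, -0.8, 87],
    [0, 0, 0, 0, 0, -0.8, 87],
    [0, 0, 0, 0, 0, -0.8, 87],
  ],
)

```text
t: 10.85
ee_pos: [392.0, -349.9, 138.8]
orientation: [-2.835, -0.046, -1.323]
ft_force: [1.5, -0.4, -0.3]
width: 86.7
grasp_force: 0.0
```

```bash
python3 - <<'E'
from h import *
o=ctrl.get_obs();print(np.round(o["qpos"],2),o["ee_pos"],o["width"])
im,X=cloud("scene");im2,X2=cloud("top");np.savez("n4.npz",a=im,X=X,b=im2,X2=X2)
for A in(X,X2):
  for yc in(-345,-221,-99):
        Q=A.reshape(-1,3);Q=Q[(abs(Q[:,1]-yc)<20)&(abs(Q[:,0]-516)<22)&(Q[:,2]>50)&(Q[:,2]<110)]
        h,e=np.histogram(Q[:,2],np.arange(50,112,4));Q=Q[Q[:,2]>80];
        if len(Q)>5: print(yc,h,Q.mean(0).round(1),((Q.max(0)+Q.min(0))/2).round(1))
save("near4",np.hstack([cv2.resize(im[170:290,70:200],(400,369)),cv2.resize(im2[120:220,310:410],(369,369))]))
# pipette approach
go([498,330,230],pose(0,0,-1));go([498,330,230],pose(0,0,1))
E
```

```text
[-1.19  0.48  2.24  1.53  0.81 -1.01] [ 391.95123029 -349.86878502  138.8468679 ] 86.68816627982137
-345 [13 11 20 24 46 47 16 24 18 20  4  0  0  0  0] [ 508.1 -345.2   85.3] [ 508.  -345.2   86.1]
-221 [19  8 15 28 58 42 26 13 22 21  4  0  0  0  0] [ 515.1 -221.    85.6] [ 515.4 -221.3   86.1]
-99 [ 2  2  2 17 46 42 21 14 17 20  7  0  0  0  0] [522.8 -99.   86.1] [521.6 -99.   86.8]
-345 [ 0  1  6 16 18 17  6  4 10  5  3  0  0  0  0] [ 507.1 -344.    86.4] [ 504.8 -344.9   87.1]
-221 [ 3  1  5 12 35 17 18  9 10  6  5  0  0  0  0] [ 509.6 -221.8   85.6] [ 511.4 -222.4   86.7]
-99 [11  9 10 27 30 20 11 10  4 11  3  0  0  0  0] [ 518.  -100.8   86.2] [517.6 -99.3  86.9]
turn [-0.01  -0.582  0.021] shift [ 0.692 -3.376  0.258] deg 50.0 mm 691.1 tcp [498.  330.  211.3]
turn [ 0.876 -0.015 -1.88 ] shift [ 0.692 -3.376  0.258] deg 178.3 mm 691.1 tcp [498.  330.  211.3]
```

View pics/near4.png

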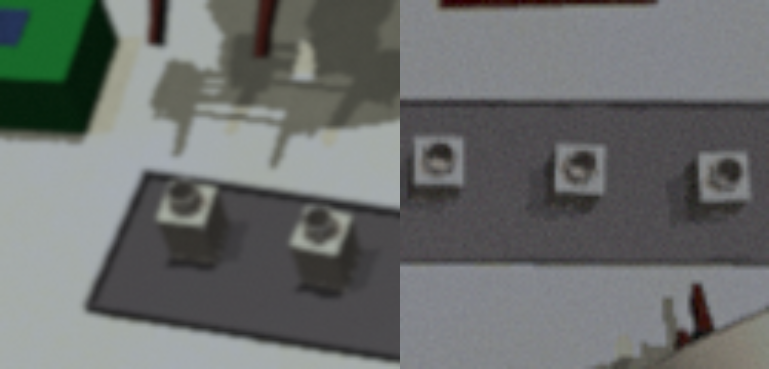

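Request:
servo_tool(
  rows=[
    [0, -0.1, 0, 0.17, 0, -0.145, 87],
    [0, -0.2, 0, 0.35, 0, -0.29, 87],
    [0, -0.32, 0.01, 0.52, -0.1, -0.43, 87],
    [0, -0.45, 0.01, 0.69, -0.3, -0.58, 87],
    [-0.01, -0.582, 0.02, 0.69, -0.6, -0.58, 87],
    [-0.01, -0.582, 0.02, 0.69, -0.9, -0.58, 87],
    [-0.01, -0.582, 0.02, 0.69, -0.9, -0.58, 87],
  ],
)

```text
t: 11.82
ee_pos: [390.4, -193.0, 305.8]
orientation: [-3.093, -0.041, -0.209]
ft_force: [-0.0, 0.3, -0.8]
width: 87.1
grasp_force: 0.0
```

```bash
python3 - <<'E'
from h import *
o=ctrl.get_obs();print(np.round(o["qpos"],2),o["ee_pos"],o["width"])
go([498,330,319],pose(1,0,-1))
for n in("scene0","top0"):
    X=np.load(n+".npz")["X"].reshape(-1,3)
    for x0,x1 in((480,500),(500,512),(515,540)):
        Q=X[(X[:,0]>x0)&(X[:,0]<x1)&(abs(X[:,1]-330)<30)&(X[:,2]>163)&(X[:,2]<195)]
        print(n,x0,len(Q),np.percentile(Q,[5,50,95],axis=0).round().tolist())
    Q=X[(X[:,0]>455)&(X[:,0]<545)&(abs(X[:,1]-330)<30)&(X[:,2]>125)&(X[:,2]<165)]
    print(cv2.minAreaRect(Q[:,:2].astype(np.float32)),len(Q))
E
```

```text
[-0.56 -0.02  1.99  0.12  1.08  0.93] [ 390.41787214 -192.99738463  305.7528201 ] 87.07617917563216
turn [-0.026 -0.09   0.006] shift [ 0.591 -2.595  0.21 ] deg 8.1 mm 534.0 tcp [498.  330.  300.3]
scene0 480 34 [[490.0, 316.0, 169.0], [496.0, 322.0, 181.0], [500.0, 339.0, 186.0]]
scene0 500 61 [[501.0, 319.0, 166.0], [507.0, 329.0, 180.0], [511.0, 344.0, 185.0]]
scene0 515 51 [[516.0, 326.0, 167.0], [527.0, 338.0, 178.0], [533.0, 345.0, 183.0]]
((505.8717041015625, 323.7311096191406), (34.95927429199219, 17.25436019897461), 49.37858200073242) 108
top0 480 54 [[482.0, 316.0, 167.0], [487.0, 326.0, 179.0], [497.0, 341.0, 185.0]]
top0 500 15 [[501.0, 320.0, 173.0], [506.0, 325.0, 181.0], [512.0, 339.0, 185.0]]
top0 515 20 [[515.0, 334.0, 174.0], [521.0, 339.0, 180.0], [528.0, 344.0, 186.0]]
((489.312255859375, 323.5887451171875), (17.1890869140625, 31.633752822875977), 49.997501373291016) 38
```

```bash
python3 - <<'E'
from h import *
go([498,330,319],pose(18,0,-1))
E
```

```text
turn [-0.013 -0.094 -0.192] shift [ 0.591 -2.595  0.21 ] deg 18.4 mm 534.0 tcp [498.  330.  300.3]
```

Request:
servo_tool(
  rows=[
    [-0.02, -0.09, 0, 0.15, -0.25, 0, 87],
    [-0.02, -0.09, 0, 0.25, -0.5, 0, 87],
    [-0.02, -0.09, 0, 0.35, -0.75, 0, 87],
    [-0.02, -0.09, 0, 0.4, -1, 0.05, 87],
    [-0.02, -0.09, 0, 0.4, -1, 0.05, 87],
    [-0.02, -0.09, 0, 0.4, -1, 0.05, 87],
  ],
)

```text
t: 12.58
ee_pos: [464.7, 8.3, 314.0]
orientation: [-3.131, -0.047, -0.005]
ft_force: [0.6, 0.3, 0.1]
width: 87.3
grasp_force: 0.0
```

```bash
python3 - <<'E'
from h import *
o=ctrl.get_obs();print(np.round(o["qpos"],2),o["ee_pos"],o["width"])
go([498,330,319],pose(18,0,-1))
E
```

```text
[-0.01  0.07  1.87  0.01  1.19  1.52] [464.7251742    8.27668572 313.97230463] 87.29774867573529
turn [-0.006 -0.003 -0.19 ] shift [ 0.214 -1.602  0.085] deg 16.3 mm 323.7 tcp [498.  330.  300.3]
```

Request:
servo_tool(
  rows=[
    [0, 0, -0.06, 0.06, -0.25, 0, 87],
    [0, 0, -0.12, 0.1, -0.5, 0, 87],
    [-0.006, -0.003, -0.19, 0.14, -0.75, 0, 87],
    [-0.006, -0.003, -0.19, 0.17, -1, 0, 87],
    [-0.006, -0.003, -0.19, 0.17, -1, 0, 87],
    [-0.006, -0.003, -0.19, 0.17, -1, 0, 87],
  ],
)

```text
t: 13.32
ee_pos: [493.4, 207.2, 316.6]
orientation: [3.103, 0.487, 0.002]
ft_force: [0.0, 0.5, 0.7]
width: 87.2
grasp_force: 0.0
```

```bash
python3 - <<'E'
from h import *
o=ctrl.get_obs();print(np.round(o["qpos"],2),o["ee_pos"],o["width"])
go([498,330,265],pose(18,0,-1))
E
```

```text
[ 0.38  0.19  1.73 -0.    1.22  1.64] [493.42329816 207.20252881 316.6010163 ] 87.16791383834925
turn [ 0.001 -0.001 -0.002] shift [ 0.21  -0.578  0.351] deg 0.2 mm 141.6 tcp [498.  330.  246.3]
```

Request:
servo_tool(
  rows=[
    [0, 0, 0, 0.08, -0.22, 0, 87],
    [0, 0, 0, 0.16, -0.42, 0.1, 87],
    [0, 0, 0, 0.21, -0.578, 0.2, 87],
    [0, 0, 0, 0.21, -0.578, 0.35, 87],
    [0, 0, 0, 0.21, -0.578, 0.35, 87],
    [0, 0, 0, 0.21, -0.578, 0.35, 87],
  ],
)

```text
t: 14.08
ee_pos: [498.9, 330.1, 248.1]
orientation: [-3.104, -0.485, -0.005]
ft_force: [0.5, 0.2, 1.4]
width: 86.8
grasp_force: 0.0
```

```bash
python3 - <<'E'
from h import *
o=ctrl.get_obs();print(np.round(o["qpos"],2),o["ee_pos"],o["width"])
im,X=cloud("scene");im2,X2=cloud("top");np.savez("n5.npz",a=im,X=X,b=im2,X2=X2)
p=np.array(o["ee_pos"]);y=Ro.from_rotvec(o["orientation"]).as_matrix()[:,1]
for n in("scene","top"):
  c=ctrl.camera_info(n);K=np.array(c["intrinsics"])
  for q in(p+44*y,p-44*y,np.array([498,330,203])):
    q=K@(np.array(c["R"])@q+c["t"]);print(n,(q[:2]/q[2]).round(1))
save("near5",np.hstack([cv2.resize(im[170:300,340:440],(400,520),interpolation=cv2.INTER_CUBIC),cv2.resize(im2[105:205,140:215],(390,520),interpolation=cv2.INTER_CUBIC)]))
go([498,330,165],pose(18,0,-1))
E
```

```text
[ 0.57  0.35  1.67 -0.    1.11  1.83] [498.9238192  330.11961505 248.13265526] 86.77796848167567
scene [377.3 233.2]
scene [414.2 228.8]
scene [392.  241.4]
top [188.3 149.4]
top [158.5 158.6]
top [176.5 158.6]
turn [-0.    -0.003 -0.002] shift [-0.009  0.002  0.512] deg 0.3 mm 102.4 tcp [498.  330.  146.3]
```

View pics/near5.png

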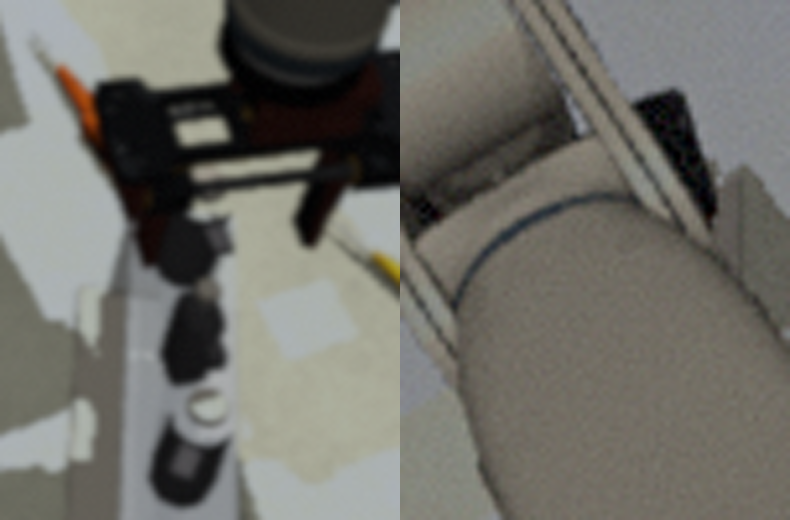

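Request:
servo_tool(
  rows=[
    [0, 0, 0, -0.005, 0.004, 0.1, 70],
    [0, 0, 0, -0.006, 0.006, 0.2, 70],
    [0, 0, 0, -0.006, 0.006, 0.3, 70],
    [0, 0, 0, -0.006, 0.006, 0.4, 70],
    [0, 0, 0, -0.006, 0.006, 0.5, 70],
    [0, 0, 0, -0.006, 0.006, 0.51, 70],
    [0, 0, 0, -0.006, 0.006, 0.51, 70],
  ],
)

```text
t: 15.05
ee_pos: [498.2, 329.9, 146.2]
orientation: [-3.103, -0.488, -0.006]
ft_force: [0.6, 0.1, 0.6]
width: 70.2
grasp_force: 0.0
```

Request:
servo_tool(
  rows=[
    [0, 0, 0, 0, 0, 0, 50],
    [0, 0, 0, 0, 0, 0, 40],
    [0, 0, 0, 0, 0, 0, 30],
    [0, 0, 0, 0, 0, 0, 20],
    [0, 0, 0, 0, 0, 0, 10],
    [0, 0, 0, 0, 0, 0, 10],
  ],
)

```text
t: 15.8
ee_pos: [497.6, 329.8, 145.1]
orientation: [-3.103, -0.488, -0.004]
ft_force: [0.0, 1.0, 0.5]
width: 25.8
grasp_force: 29.8
```

Request:
servo_tool(
  rows=[
    [0, 0, 0, 0, 0, -0.05, 10],
    [0, 0, 0, 0, 0, -0.1, 10],
    [0, 0, 0, 0, 0, -0.2, 10],
    [0, 0, 0, 0, 0, -0.3, 10],
    [0, 0, 0, 0, 0, -0.45, 10],
    [0, 0, 0, 0, 0, -0.6, 10],
    [0, 0, 0, 0, 0, -0.7, 10],
    [0, 0, 0, 0, 0, -0.75, 10],
    [0, 0, 0, 0, 0, -0.75, 10],
  ],
)

```text
t: 16.92
ee_pos: [497.4, 329.8, 295.9]
orientation: [-3.103, -0.488, -0.006]
ft_force: [0.2, 0.7, -1.0]
width: 25.9
grasp_force: 29.8
```

```bash
python3 - <<'E'
from h import *
o=ctrl.get_obs();print(np.round(o["qpos"],2),o["ee_pos"],o["width"])
im,X=cloud("scene");np.savez("n6.npz",a=im,X=X)
save("near6",cv2.resize(im[150:310,330:450],(600,800))[:600])
go([507,-345,305],pose(0,0,-1))
E
```

```text
[ 0.57  0.31  1.63 -0.    1.21  1.83] [497.39059907 329.8242228  295.85108078] 25.860165031845245
turn [ 0.    -0.001  0.208] shift [-0.988  3.225  0.042] deg 17.9 mm 674.7 tcp [ 507.  -345.   286.3]
```

View pics/near6.png

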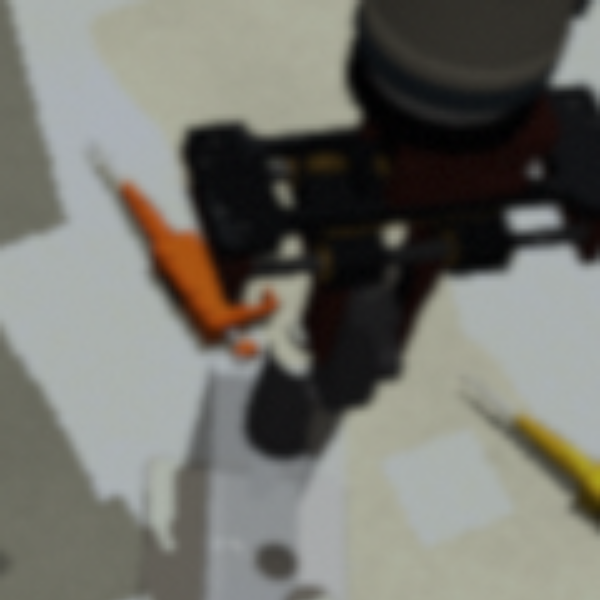

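Request:
servo_tool(
  rows=[
    [0, 0, 0, -0.03, 0.08, 0, 10],
    [0, 0, 0, -0.07, 0.22, 0, 10],
    [0, 0, 0, -0.11, 0.37, 0, 10],
    [0, 0, 0, -0.16, 0.52, 0, 10],
    [0, 0, 0, -0.21, 0.67, 0, 10],
    [0, 0, 0, -0.25, 0.82, 0, 10],
    [0, 0, 0, -0.29, 0.93, 0, 10],
    [0, 0, 0, -0.3, 0.98, 0, 10],
    [0, 0, 0, -0.3, 0.98, 0, 10],
  ],
)

```text
t: 18.1
ee_pos: [500.1, 124.1, 294.7]
orientation: [3.104, 0.486, 0.003]
ft_force: [0.4, 0.6, -1.3]
width: 25.7
grasp_force: 29.8
```

Request:
servo_tool(
  rows=[
    [0, 0, 0.02, -0.03, 0.08, 0, 10],
    [0, 0, 0.04, -0.07, 0.22, 0, 10],
    [0, 0, 0.06, -0.11, 0.37, 0, 10],
    [0, 0, 0.08, -0.16, 0.52, 0, 10],
    [0, 0, 0.1, -0.21, 0.67, 0, 10],
    [0, 0, 0.12, -0.25, 0.82, 0, 10],
    [0, 0, 0.14, -0.29, 0.93, 0, 10],
    [0, 0, 0.14, -0.3, 0.98, 0, 10],
    [0, 0, 0.14, -0.3, 0.98, 0, 10],
  ],
)

```text
t: 19.23
ee_pos: [503.4, -80.4, 294.9]
orientation: [-3.137, -0.159, -0.004]
ft_force: [-0.3, 1.0, -2.2]
width: 26.2
grasp_force: 29.8
```

```bash
python3 - <<'E'
from h import *
o=ctrl.get_obs();print(np.round(o["qpos"],2),o["ee_pos"],o["width"])
go([507,-345,305],pose(0,0,-1))
E
```

```text
[-0.18  0.17  1.81  0.    1.16  1.29] [503.42252241 -80.44607863 294.92352337] 26.170348062686067
turn [-0.    -0.002  0.068] shift [-0.116  1.318  0.043] deg 5.8 mm 264.7 tcp [ 507.  -345.   286.3]
```

Request:
servo_tool(
  rows=[
    [0, 0, 0.02, -0.01, 0.08, 0, 10],
    [0, 0, 0.04, -0.02, 0.22, 0, 10],
    [0, 0, 0.068, -0.03, 0.37, 0, 10],
    [0, 0, 0.068, -0.05, 0.52, 0, 10],
    [0, 0, 0.068, -0.06, 0.67, 0, 10],
    [0, 0, 0.068, -0.07, 0.82, 0, 10],
    [0, 0, 0.068, -0.08, 0.93, 0, 10],
    [0, 0, 0.068, -0.086, 0.98, 0, 10],
    [0, 0, 0.068, -0.086, 0.98, 0, 10],
  ],
)

```text
t: 20.35
ee_pos: [506.2, -277.1, 294.8]
orientation: [-3.141, 0.001, -0.003]
ft_force: [-0.8, 0.8, -0.5]
width: 26.2
grasp_force: 29.8
```

Request:
servo_tool(
  rows=[
    [0, 0, 0, 0, 0.05, 0, 10],
    [0, 0, 0, 0, 0.15, 0, 10],
    [0, 0, 0, 0, 0.25, 0, 10],
    [0, 0, 0, 0, 0.31, 0.05, 10],
    [0, 0, 0, 0, 0.335, 0.1, 10],
    [0, 0, 0, 0, 0.335, 0.15, 10],
    [0, 0, 0, 0, 0.335, 0.2, 10],
    [0, 0, 0, 0, 0.335, 0.2, 10],
    [0, 0, 0, 0, 0.335, 0.2, 10],
  ],
)

```text
t: 21.48
ee_pos: [506.6, -343.7, 255.1]
orientation: [-3.141, -0.001, -0.004]
ft_force: [-0.7, 0.7, -0.4]
width: 26.1
grasp_force: 29.8
```

```bash
python3 - <<'E'
from h import *
o=ctrl.get_obs();print(np.round(o["qpos"],2),o["ee_pos"],o["width"],o["t"])
go([507,-345,248],pose(0,0,-1))
im,X=cloud("scene");np.savez("n7.npz",a=im,X=X)
save("near7",cv2.resize(im[165:265,70:190],(720,600),interpolation=cv2.INTER_CUBIC))
c=ctrl.camera_info("scene");K=np.array(c["intrinsics"]);p=np.array(o["ee_pos"])
R=Ro.from_rotvec(o["orientation"]).as_matrix()
for q in(p+R[:,2]*(150-18.7),p+R[:,2]*(100-18.7),np.array([507,-345,88.])):
    q=K@(np.array(c["R"])@q+c["t"]);q=q[:2]/q[2];print(q.round(1),((q-[70,165])*6).round())
E
```

```text
[-0.62  0.37  1.63  0.    1.14  0.95] [ 506.58087957 -343.70462616  255.13583433] 26.10858902056752 21.475
turn [-0.    -0.002  0.   ] shift [0.002 0.007 0.129] deg 0.2 mm 25.9 tcp [ 507.  -345.   229.3]
[126.8 224.3] [341. 356.]
[122.5 212.8] [315. 287.]
[129.3 232. ] [356. 402.]
```

View pics/near7.png

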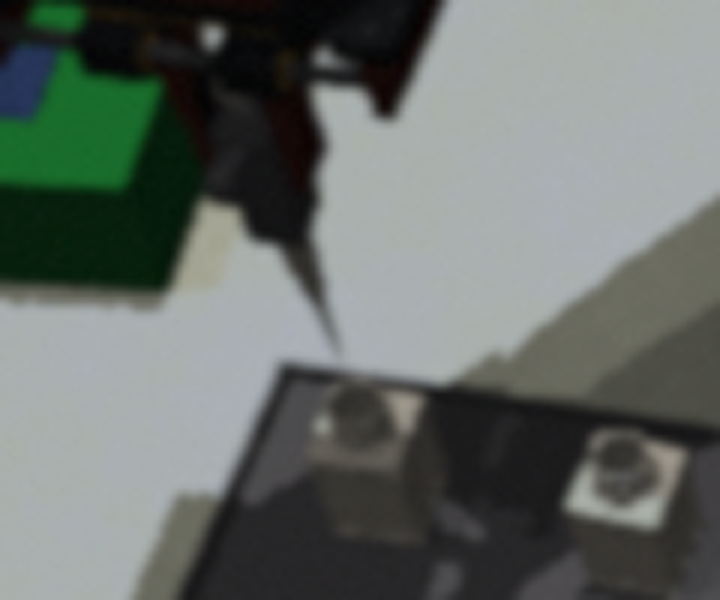

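Request:
servo_tool(
  rows=[
    [0, 0, 0, 0.004, 0.004, 0.02, 10],
    [0, 0, 0, 0.007, 0.008, 0.05, 10],
    [0, 0, 0, 0.007, 0.008, 0.08, 10],
    [0, 0, 0, 0.007, 0.008, 0.105, 10],
    [0, 0, 0, 0.007, 0.008, 0.12, 10],
    [0, 0, 0, 0.007, 0.008, 0.128, 10],
    [0, 0, 0, 0.007, 0.008, 0.128, 10],
    [0, 0, 0, 0.007, 0.008, 0.128, 10],
    [0, 0, 0, 0.007, 0.008, 0.128, 10],
  ],
)

```text
t: 22.65
ee_pos: [507.9, -345.6, 229.5]
orientation: [-3.141, -0.0, -0.004]
ft_force: [-0.4, -0.3, -1.1]
width: 25.9
grasp_force: 29.8
```

```bash
python3 - <<'E'
from h import *
o=ctrl.get_obs();print(o["ee_pos"],o["width"],o["t"],o["grasp_force"])
im,X=cloud("scene")
save("near8",cv2.resize(im[200:260,95:165],(700,600),interpolation=cv2.INTER_CUBIC))
c=ctrl.camera_info("scene");K=np.array(c["intrinsics"]);p=np.array(o["ee_pos"])
for q in(p+[0,0,-131.3],np.array([508,-345.3,88.]),np.array([508+11.5,-345.3,88.]),np.array([508-11.5,-345.3,88.]),np.array([508,-345.3+11.5,88.])):
    q=K@(np.array(c["R"])@q+c["t"]);q=q[:2]/q[2];print(((q-[95,200])*10).round())
E
```

```text
[ 507.91344011 -345.57088261  229.52843929] 25.932863215410553 22.65 29.750847816467285
[332. 300.]
[341. 322.]
[327. 358.]
[355. 288.]
[382. 329.]
```

View pics/near8.png

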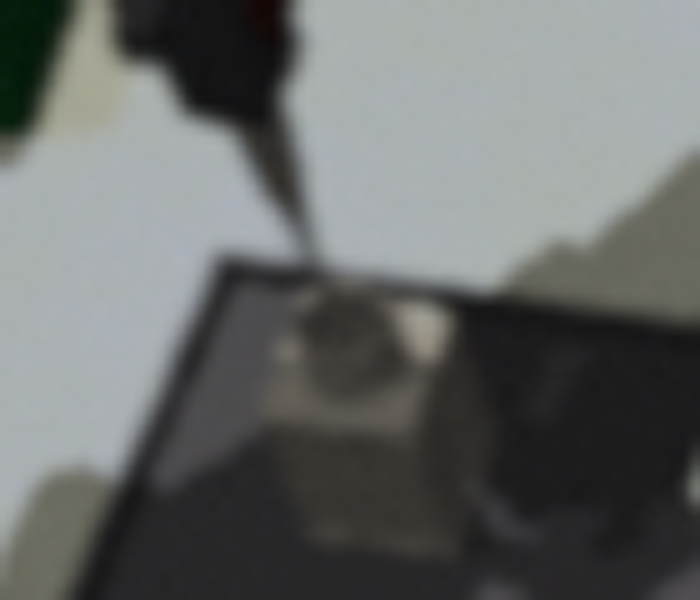

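```bash
python3 -c "
from workcell import ctrl
print(ctrl.close_job())"
```

```text
the job is handed in; nothing more can be done
None
```

The fallen bottle is upright in the row and released; the pipette is held upright about 10 mm above the middle of its mouth by my estimate, and I handed the job in at about 23 s, though the interface returned no verdict.

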